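# Pop the photometer's sample port

### The job

Open the photometer's sample port with your fingertips only: press the front edge of its hatch fully in, once, then take your hand away and wait a moment to see that the hatch has popped up and stays ajar by itself. Then push the hatch up and over with a finger until it leans back against its stop and stays there, and take your hand away. Do not push the hatch shut again, and leave everything else on the bench and on the instrument standing where it is.

Things in the scene. Friction and masses are not known exactly. Their poses are not given: they have to be found in the camera images.
- photometer: light-grey bench instrument, sloping front panel with display and keys; 270 deep (x), 230 wide (y), flat deck 116 mm high; fixed. Origin: centre of underside; x to its rear, y to its left, z up. Panel rises from 52 mm high at x = -135 to 97 mm at x = -15. The sample port and hatch are at the right of the top (y -100 to +9), the bare deck with a vial left of it (y 12 to 115)
- hatch (a joint): angle (rad) of the sample-port hatch about the hinge along its rear edge: 0 shut and latched, -0.08 pressed fully in, growing as the front edge rises, 1.92 leaning back on its stop. A flat grey plate, 105 mm from hinge to front edge, 109 wide, 12 thick, 120 g. Freed, it is lifted by a damped spring kicker in about a second to 0.6 rad (front edge 58 mm up) and carried there
- hatch_pad (a point): where to press: on the hatch's top face among four low ribs, mid-width, 13 mm behind its front edge; shut, at (-7, -45.5, 124) mm in the photometer's frame. Turns with the hatch (x towards the hinge, z out of the top). Push-push latch: pressed in 6 mm or more here (3 to 4 N; dead stop at 7 mm) and let go, it frees the hatch; pressed in again from ajar it latches shut
- hatch_lip (a point): middle of the hatch's lower front edge; shut, at (-20, -45.5, 112) mm in the photometer's frame; turns with the hatch. It stands 8 mm out from the port's front wall (103 mm high), so that a finger in front of the ajar hatch, its tip lower than the edge, can push it up and back. A black latch tongue 24 mm wide, 34 long hangs under the hatch 19 to 39 mm behind the edge: push nearer the edge
- hatch_hinge (a point): middle of the hinge axis, fixed at (85, -45.5, 112) mm in the photometer's frame; the axis runs along the photometer's y. Above ajar the hatch swings freely and lightly: let go past about 1.65 rad it falls back onto its stop, before that it falls forward to ajar again
- latch_pin (a joint): slide (m) of the latch's follower pin, hidden under the hatch, for information: 0 seated (latched), +0.001 to +0.004 while the hatch is pressed in and let go, about -0.0045 to -0.0053 once it has popped. A hatch pushed shut again comes down with the pin still on that negative side
- stirrer: hotplate stirrer beside the photometer (left or right of it), 205 mm deep, 165 mm wide, square white top plate 108 mm above the bench; fixed. Origin: centre of its underside
- vial: capped glass vial, diameter 25 mm, 46 mm high, standing on the photometer's deck to the left of the hatch. Origin: centre of its underside, as for all the loose things; leave it
- vial_b: capped glass vial, diameter 25 mm, 60 mm high, on the bench in front of the photometer; leave it
- beaker: glass beaker, diameter 74 mm, 88 mm high, on the stirrer's top plate; leave it
- beaker_b: small glass beaker, diameter 56 mm, 68 mm high, on the bench between the two instruments; leave it
- dropper: amber dropper bottle, diameter 36 mm, 92 mm high, on the bench between the two instruments, further back; leave it
- coffee: lidded black coffee cup, diameter 84 mm, 120 mm high, at the left of the bench; leave it
- cuvette_box: cuvette box, 52 x 74 x 33 mm, on the bench in front of the photometer; leave it
- jug: white plastic jug with a handle, diameter 102 mm, 130 mm high, at the right of the bench; leave it

How it is judged:
By the outcome, as a careful person would: the job done as asked, in the order asked, and still so for the second after the job is handed in, with the robot touching nothing.
It also fails if it takes over 48 s, if anything falls off the work surface, if the arm or the gripper's body presses on something with over 40 N, if the wrist force passes 120 N, or if a joint passes its speed limit or range.

### The arm

A 6-joint arm with a two-finger parallel gripper is mounted at the origin on the work surface. World frame = base frame: x ahead of the robot, y to its left, z up, the work surface at z = 0. Lengths are in mm, angles in degrees, forces in N, time in s.
With the tool pointing down it reaches from about 350 to 850 mm from the base axis. Payload 8.1 kg.
Tool frame: the origin (TCP) lies midway between the tips of the shut fingers; the grasp point (between the pads) lies 19 mm behind it; z points along the fingers, y is the line along which they close (so a half turn about z gives the same grasp; the last joint's range is limited). The gripper opens to 85 mm and grips with 20 to 120 N. Pads are 22 mm wide; open, the fingers measure 114 mm over their backs; the gripper's body (76 mm by 85 mm) begins 54 mm behind the grasp point. The pads swing forward as they close: fully open they stand 13 mm farther back than shut.
Start: joints at [-79.091, 7.471, 85.268, -0, 87.261, -4.893], TCP at [163.41, -577.323, 231.292] pointing down, gripper open.
Joint ranges: [-169.43, 169.43], [-51.17, 129.36], [1.28, 143.12], [-76.62, 256.62], [0, 156.53], [-152.29, 152.29]. Speed limits (degrees/s): [136.94, 136.94, 159.86, 180, 180, 180].

### API

Orientations are given as [roll, pitch, yaw] about the fixed x, y, z axes, in that order (R = Rz(yaw) Ry(pitch) Rx(roll)).
In Python, from bench import r, optics, workorder gives the robot as it stands.
- The arm moves only by the tool drive_effector, called after ">>>" in YAML: its name, and indented under it one key for each argument. Schema: {"type":"object","properties":{"motion":{"type":"object","properties":{"segments":{"type":"array","items":{"type":"array","items":{"type":"number"},"minItems":7,"maxItems":7},"minItems":1,"maxItems":8}},"additionalProperties":false,"required":["segments"]},"force":{"type":"number"},"only":{"type":"string"},"quiet":{"type":"boolean"},"lines":{"type":"string"}},"required":["motion"],"additionalProperties":false}. motion is an object whose key "segments" holds a list of rows, 1 to 8 of them, each of 7 numbers: a rotation vector rx, ry, rz in parts of the range, where 1.0 means 2 pi rad, then dx, dy, dz in a scale on which 1.0 is 600 mm, then the finger opening in mm; each row is the pose to reach, as a shift and turn from the pose commanded when the call began, along the tool's axes at that moment; what a row does not reach only later rows make up. A row lasts 1/8 s, in which the tool goes at most 62.5 mm and 10.7 degrees, less where a joint would pass 70% of its speed; a pose out of reach is approached as far as the arm can. The fingers move at their own pace and stop on an object; force is the grip in N (left out, the last holds). Time passes only in rows, so rows that do not move let the fingers close. The tool returns the time, the measured TCP pose, the force, the opening and the grip force at its end. only (a regular expression) keeps the lines of the reply that match it, lines (a string "A,B") keeps lines A to B, and quiet returns only ok. Input that does not fit is refused with a message, and nothing moves.
- r.sense(): the state, without advancing time (a new reading comes with each control period).
- optics.snapshot(name): name is "side" or "top"; returns a dict with "pixels" (400x640x3 uint8, blue, green, red), "fx", "fy", "cx", "cy" (pixels), "pose" (4x4, takes a point from camera to world coordinates). Camera axes: x right, y up, looking along -z (the intrinsics and any distortion apply to the point x, -y, -z); pixel columns grow to the right and rows downward; lengths in mm; the calibration is good to about 2 mm. A picture is of the moment at which its call begins. There is no depth.
- workorder.hand_in(): hands the job in; it is judged then, once.
The state is a dict: "time": time; "joint_pos": joint angles; "qd": joint speeds; "joint_efforts": joint torques, N m; "tool_pos": TCP position; "tcp_rot": TCP orientation; "ft_force": force on the tool from outside, world axes, zero at the start; "wrist_torque": the same for the moment, N m; "finger_gap": finger opening in mm; "grip_force": force on a finger pad.
Only numpy, scipy, OpenCV 4.12 (cv2) and the standard library are available. Lean on these libraries where they do the work, as an engineer would, in place of code of your own. Each camera call takes 0.05 s, during which the arm holds its last target. There are 200 camera calls.

## Working session

There is one attempt and no reset: what is moved stays moved. The work goes in short steps, Python scripts to look and compute and a tool call to move; the robot and the scene stay as the last step left them, time stands still between calls to the robot, and variables do not carry over. Pictures are saved under pics/ and viewed, at most 10 in all, crops included, and the job is handed in when it is done.

```bash
ls; mkdir -p pics; python3 - <<'E'
from bench import r, optics
import cv2, numpy as np
for n in ("side","top"):
    s=optics.snapshot(n); cv2.imwrite(f"pics/{n}0.png",s["pixels"]); print(n,[s[k] for k in("fx","fy","cx","cy")],[k for k in s]); print(np.round(s["pose"],4).tolist())
print(r.sense())
E
```

```text
pics
side [427.540804646536, 427.540804646536, 315.92640142166937, 200.1166415597741] ['pixels', 'fx', 'fy', 'cx', 'cy', 'pose']
[[-0.7127, 0.4573, -0.5319, -233.0388], [-0.7013, -0.4496, 0.5531, 703.5295], [0.0138, 0.7673, 0.6412, 968.8425], [0.0, 0.0, 0.0, 1.0]]
top [387.56400621637493, 387.56400621637493, 319.51262227964196, 205.82149724367503] ['pixels', 'fx', 'fy', 'cx', 'cy', 'pose']
[[-0.0251, 0.9761, -0.216, 247.8327], [-0.9997, -0.0255, 0.0008, -9.0699], [-0.0048, 0.216, 0.9764, 1172.6262], [0.0, 0.0, 0.0, 1.0]]
{'time': 0.1, 'joint_pos': array([-7.90892709e+01,  7.51160625e+00,  8.53230864e+01,  1.02760588e-03,
        8.72619737e+01, -4.89260404e+00]), 'qd': array([ 0.09125598, -0.08369879, -0.1506069 ,  0.12104291, -0.02135069,
       -0.02668002]), 'joint_efforts': array([ 8.37178159e-04, -5.70948923e+01, -5.01942801e+01, -1.73693170e-04,
        8.05425982e-03, -1.11252217e-05]), 'tool_pos': array([ 163.33975883, -576.82253801,  230.34028397]), 'tcp_rot': array([-1.79903773e+02, -9.26711830e-03,  1.58032754e+01]), 'ft_force': array([-0.23072545, -0.47635841,  0.91453607]), 'wrist_torque': array([-0.00927446, -0.0368366 ,  0.02782182]), 'grip_force': 0.0, 'finger_gap': 85.53080642356717}
```

View pics/side0.png

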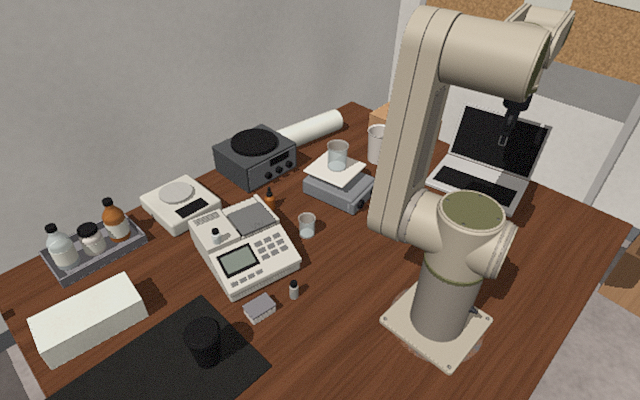

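View pics/top0.png

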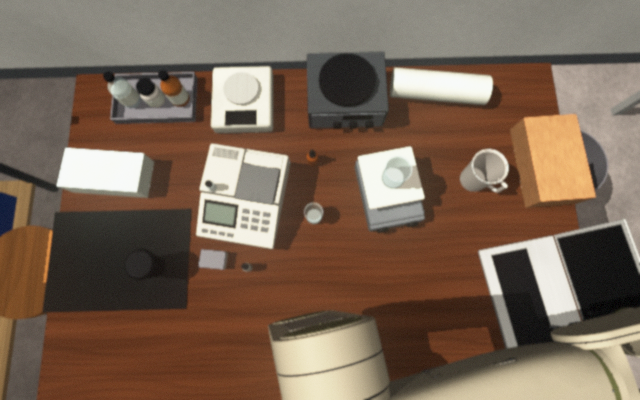

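The side view shows the photometer at about (245,245), with its hatch at (252,218). The top view has the hatch at about (260,182), the stirrer to the right, and small vial_b and the box in front. Next I'll zoom in on the hatch in both views.

```bash
cat > h.py <<'E'
import numpy as np, cv2
from bench import r, optics
def ray(s,u,v):
    d=np.array([(u-s["cx"])/s["fx"],-(v-s["cy"])/s["fy"],-1.]); P=np.array(s["pose"]); return P[:3,3],P[:3,:3]@d
def plane(s,u,v,z):
    o,d=ray(s,u,v); return o+d*(z-o[2])/d[2]
def proj(s,p):
    P=np.array(s["pose"]); c=P[:3,:3].T@(np.asarray(p,float)-P[:3,3]); return np.array([s["cx"]+s["fx"]*c[0]/-c[2], s["cy"]-s["fy"]*c[1]/-c[2]])
def tri(a,b):
    A=np.zeros((3,3));B=np.zeros(3)
    for o,d in (a,b):
        d=d/np.linalg.norm(d);M=np.eye(3)-np.outer(d,d);A+=M;B+=M@o
    p=np.linalg.solve(A,B);return p
E
python3 - <<'E'
from h import *
a=optics.snapshot("side")["pixels"][185:305,175:310];b=optics.snapshot("top")["pixels"][135:255,185:300]
f=lambda i:cv2.resize(i,None,fx=3.1,fy=5,interpolation=cv2.INTER_CUBIC)
a=cv2.resize(a,(405,360),interpolation=cv2.INTER_CUBIC);b=cv2.resize(b,(345,360),interpolation=cv2.INTER_CUBIC)
cv2.imwrite("pics/z.png",np.hstack([a,b]))
E
```

```text
(no output)
```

View pics/z.png

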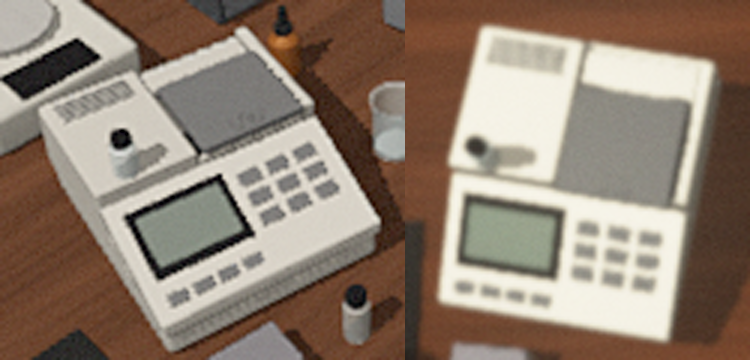

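The crop shows the hatch as a shut grey quad. Its corners in crop/3 coordinates are, in side, (158,87), (265,52), (303,112), (198,153), and in top, (183,85), (285,98), (270,207), (152,190). I'll refine these with a mask and triangulate.

```bash
python3 - <<'E'
from h import *
S={n:optics.snapshot(n) for n in("side","top")}
seed={"side":(252,218),"top":(260,182)}
Q={}
for n,s in S.items():
    im=s["pixels"]; hsv=cv2.cvtColor(im,cv2.COLOR_BGR2HSV)
    u,v=seed[n]; print(n,hsv[v,u])
    m=((hsv[...,1]<60)&(abs(hsv[...,2].astype(int)-int(hsv[v,u,2]))<32)).astype(np.uint8)
    m=cv2.morphologyEx(m,cv2.MORPH_OPEN,np.ones((3,3)))
    k,l=cv2.connectedComponents(m); c=(l==l[v,u]).astype(np.uint8)
    c=cv2.morphologyEx(c,cv2.MORPH_OPEN,np.ones((7,7)))
    cn=max(cv2.findContours(c,0,2)[0],key=cv2.contourArea); h=cv2.convexHull(cn)
    q=cv2.approxPolyN(h,4,ensure_convex=True).reshape(-1,2).astype(float) if hasattr(cv2,"approxPolyN") else None
    print(cv2.contourArea(cn),q.tolist())
    P=[plane(s,*x,124) for x in q]; Q[n]=q
    for x in P: print(np.round(x,1))
    print("vial_b/panel",)
    print([round(float(np.linalg.norm(P[i]-P[i-1])),1) for i in range(4)])
crop=((158,87),(265,52),(303,112),(198,153)); t=((183,85),(285,98),(270,207),(152,190))
sp=[(175+a/3,185+b/3) for a,b in crop]; tp=[(185+a/3,135+b/3) for a,b in t]
for a,b in zip(sp,tp): print("tri",np.round(tri(ray(S["side"],*a),ray(S["top"],*b)),1))
E
```

```text
side [ 12  11 121]
836.0 [[277.0, 220.0], [243.0, 235.0], [221.0, 217.0], [258.0, 201.0]]
[484. 120. 124.]
[504.2 228.8 124. ]
[608.7 228.  124. ]
[589.4 104.3 124. ]
vial_b/panel
[106.5, 110.6, 104.6, 125.2]
top [ 26  25 144]
1287.5 [[279.0, 168.0], [272.0, 204.0], [234.0, 198.0], [242.0, 163.0]]
[592.6 102.1 124. ]
[488.5 121.8 124. ]
[508.4 227.7 124. ]
[610.3 207.3 124. ]
vial_b/panel
[106.7, 106.0, 107.8, 103.9]
tri [614.3 199.3 113.4]
tri [588.5  94.9 117.1]
tri [493.  116.1 105.9]
tri [512.5 227.5 112.2]
```

```bash
cat >> h.py <<'E'
from scipy.spatial.transform import Rotation as R
def rows(goal,yaw=None):
    """shift in tool axes now -> goal (world), yaw (deg, tool down)"""
    s=r.sense(); T=R.from_euler("xyz",s["tcp_rot"],degrees=True)
    d=T.inv().apply(np.asarray(goal,float)-s["tool_pos"])
    rv=(T.inv()*R.from_euler("xyz",[180,0,yaw],degrees=True)).as_rotvec(degrees=True) if yaw is not None else None
    print("rot",None if rv is None else np.round(rv,2),"shift",np.round(d,1)); return d
E
python3 - <<'E'
from h import *
s=optics.snapshot("top"); 
print("beaker",plane(s,396,174,196),"stirrer corner",plane(s,358,155,108))
L=[((210,144),116,(135,115)),((195.7,235.7),52,(-135,115)),((272.7,248.3),52,(-135,-115)),((289,155.7),116,(135,-115))]
W=np.array([plane(s,*p,z)[:2] for p,z,_ in L]); M=np.array([m for *_,m in L],float)
# plus hatch corners
Hm=np.array([(85,-100),(-20,-100),(-20,9),(85,9)]);Hw=np.array([(592.6,102.1),(488.5,121.8),(508.4,227.7),(610.3,207.3)])
for m,w in((M,W),(Hm,Hw),(np.vstack([M,Hm]),np.vstack([W,Hw]))):
    rot,_=R.align_vectors(np.c_[w-w.mean(0),0*w[:,0]+1e-9],np.c_[m-m.mean(0),0*m[:,0]+1e-9]); y=rot.as_euler("xyz",degrees=True)[2]
    c,sn=np.cos(np.radians(y)),np.sin(np.radians(y)); A=np.array([[c,-sn],[sn,c]]); t=w.mean(0)-A@m.mean(0)
    print(y,t,"pad",A@[-7,-45.5]+t,"hinge",A@[85,-45.5]+t,"lip",A@[-20,-45.5]+t); print(np.round(w-(m@A.T+t),1).tolist())
rows((300,-330,340),-10.8)
E
```

```text
beaker [ 544.23255643 -212.78401895  196.        ] stirrer corner [ 631.17399145 -125.11993677  108.        ]
-11.095221882091 [523.60189237 214.67890253] pad [507.97670535 171.37643688] hinge [598.2571072  153.67194474] lip [495.21969204 173.8781586 ]
[[-4.8, 1.3], [2.8, -0.3], [4.5, 0.8], [-2.5, -1.7]]
-10.54390070834708 [526.32475573 215.40386969] pad [511.11695798 171.95305971] hinge [601.56353687 155.11808519] lip [498.33646313 174.33191481]
[[1.0, 0.6], [0.1, 1.0], [0.1, -0.2], [-1.2, -1.4]]
-10.8745595797583 [525.10975601 215.10913542] pad [509.65145453 171.74681404] hinge [599.9993717  154.39014777] lip [496.88490102 174.19938644]
[[-6.0, 0.2], [1.8, -0.3], [2.7, 0.9], [-4.5, -2.6], [2.9, 1.2], [1.9, 1.1], [1.2, -0.0], [0.0, -0.6]]
rot [-2.00e-02  0.00e+00  2.66e+01] shift [ 198.8 -200.7 -108.9]
```

Careful with the scale: shifts go in shares of 600 mm and turns go in shares of 2 pi rad. That gives: -201 mm / 600 = -0.335, 199 mm / 600 = 0.3317, 26.6 degrees / 360 = 0.0739.

>>> drive_effector:
  motion: {"segments":[[0, 0, 0.025, 0.11, -0.1117, -0.06, 0], [0, 0, 0.05, 0.22, -0.2233, -0.12, 0], [0, 0, 0.0739, 0.3317, -0.335, -0.1817, 0], [0, 0, 0.0739, 0.3317, -0.335, -0.1817, 0], [0, 0, 0.0739, 0.3317, -0.335, -0.1817, 0], [0, 0, 0.0739, 0.3317, -0.335, -0.1817, 0]]}
  force: 30

```text
time: 1.1
tool_pos: [302.1, -328.0, 343.0]
tcp_rot: [179.8, -0.2, -10.5]
ft_force: [-0.8, -0.5, -0.5]
finger_gap: -0.1
grip_force: 0.0
```

```bash
python3 - <<'E'
from h import *
rows((400,20,340),-10.7);rows((510,172,200),-10.7)
E
```

```text
rot [ 0.15 -0.22  0.15] shift [  32.5 -360.     2.1]
rot [ 0.15 -0.22  0.15] shift [ 112.3 -529.9  142. ]
```

In the tool's units: -475 mm / 600 = -0.7917, -360 mm / 600 = -0.6.

>>> drive_effector:
  motion: {"segments":[[0, 0, 0, 0.055, -0.6, 0.0033, 0], [0, 0, 0, 0.055, -0.6, 0.0033, 0], [0, 0, 0, 0.055, -0.6, 0.0033, 0], [0, 0, 0, 0.055, -0.6, 0.0033, 0], [0, 0, 0, 0.055, -0.6, 0.0033, 0], [0, 0, 0, 0.055, -0.6, 0.0033, 0], [0, 0, 0, 0.1, -0.7, 0.0667, 0], [0, 0, 0, 0.1417, -0.7917, 0.15, 0]]}

```text
time: 2.1
tool_pos: [461.0, 103.4, 268.2]
tcp_rot: [-180.0, -0.2, -10.8]
ft_force: [1.4, -0.9, -0.7]
finger_gap: 0.0
grip_force: 0.0
```

```bash
python3 - <<'E'
from h import *
rows((510,172,160),-10.7)
E
```

```text
rot [-0.02 -0.16 -0.09] shift [ 35.  -76.5 108.3]
```

In the tool's units: 108 mm / 600 = 0.18, 90 mm / 600 = 0.15.

>>> drive_effector:
  motion: {"segments":[[0, 0, 0, 0.0583, -0.1, 0.075, 0], [0, 0, 0, 0.0583, -0.1275, 0.15, 0], [0, 0, 0, 0.0583, -0.1275, 0.18, 0], [0, 0, 0, 0.0583, -0.1275, 0.18, 0], [0, 0, 0, 0.0583, -0.1275, 0.18, 0]]}

```text
time: 2.72
tool_pos: [509.2, 169.9, 162.5]
tcp_rot: [-179.9, -0.2, -10.9]
ft_force: [0.3, 0.9, 0.6]
finger_gap: -0.2
grip_force: 0.0
```

```bash
python3 - <<'E'
from h import *
rows((510,172,124),-10.7)
a=optics.snapshot("side");b=optics.snapshot("top")
p=r.sense()["tool_pos"]; print(proj(a,p),proj(b,p),proj(a,(510,172,124)))
f=lambda i:cv2.resize(i,(400,400),interpolation=cv2.INTER_CUBIC)
cv2.imwrite("pics/c.png",np.hstack([f(a["pixels"][160:280,190:310]),f(b["pixels"][120:240,190:310])]))
E
```

```text
rot [-0.05 -0.16 -0.17] shift [ 0.3 -2.2 38.5]
[256.99189097 213.87211653] [252.21177654 193.60260325] [257.42223113 224.23120883]
```

View pics/c.png

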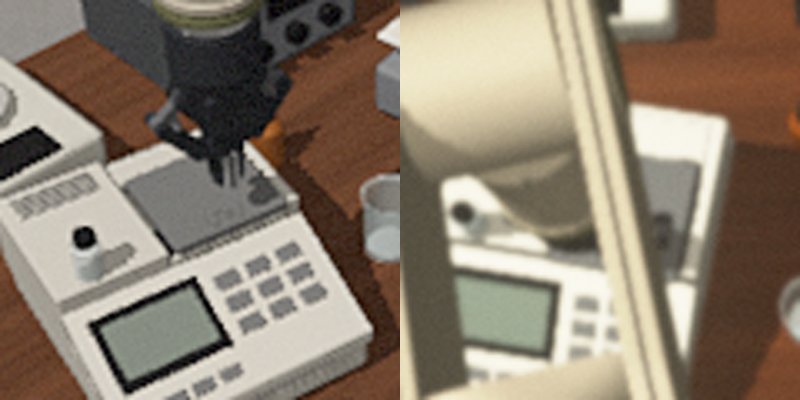

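The fingertips are at side crop (222,185), as predicted, above the pad ribs at about (225,214). I'll descend.

In the tool's units: 35 mm / 600 = 0.0583, 20 mm / 600 = 0.0333.

>>> drive_effector:
  motion: {"segments":[[0, 0, 0, 0.0008, -0.0033, 0.0333, 0], [0, 0, 0, 0.0008, -0.0033, 0.0583, 0], [0, 0, 0, 0.0008, -0.0033, 0.0583, 0], [0, 0, 0, 0.0008, -0.0033, 0.0583, 0]]}

```text
time: 3.32
tool_pos: [509.3, 172.6, 126.1]
tcp_rot: [-180.0, -0.0, -10.8]
ft_force: [0.5, -0.7, 1.1]
finger_gap: 0.0
grip_force: 0.0
```

>>> drive_effector:
  motion: {"segments":[[0, 0, 0, 0, 0, 0.0033, 0], [0, 0, 0, 0, 0, 0.0067, 0], [0, 0, 0, 0, 0, 0.0067, 0]]}

```text
time: 3.7
tool_pos: [509.2, 172.8, 121.7]
tcp_rot: [-180.0, -0.0, -10.8]
ft_force: [-0.5, 0.9, 2.7]
finger_gap: 0.3
grip_force: 1.4
```

>>> drive_effector:
  motion: {"segments":[[0, 0, 0, 0, 0, 0.0025, 0], [0, 0, 0, 0, 0, 0.005, 0], [0, 0, 0, 0, 0, 0.005, 0]]}

```text
time: 4.08
tool_pos: [508.9, 172.8, 118.2]
tcp_rot: [-180.0, 0.0, -10.8]
ft_force: [-1.0, 1.8, 2.9]
finger_gap: 0.1
grip_force: 1.5
```

In the tool's units: 1 mm / 600 = 0.0017.

>>> drive_effector:
  motion: {"segments":[[0, 0, 0, 0, 0, 0.0017, 0], [0, 0, 0, 0, 0, 0.0017, 0]]}

```text
time: 4.32
tool_pos: [508.9, 172.7, 117.3]
tcp_rot: [-180.0, 0.0, -10.8]
ft_force: [-1.2, 2.0, 3.3]
finger_gap: -0.2
grip_force: 1.6
```

>>> drive_effector:
  motion: {"segments":[[0, 0, 0, 0, 0, 0.0017, 0], [0, 0, 0, 0, 0, 0.0017, 0]]}

```text
time: 4.58
tool_pos: [508.9, 172.8, 116.8]
tcp_rot: [-180.0, 0.0, -10.8]
ft_force: [-3.3, 2.2, 7.3]
finger_gap: -0.1
grip_force: 3.8
```

Dead stop reached, so I'll lift clear, up and back towards the robot.

In the tool's units: -120 mm / 600 = -0.2, -115 mm / 600 = -0.1917.

>>> drive_effector:
  motion: {"segments":[[0, 0, 0, 0, 0, 0.0008, 0], [0, 0, 0, 0, 0, -0.05, 0], [0, 0, 0, -0.0333, 0, -0.1333, 0], [0, 0, 0, -0.1083, 0, -0.1917, 0], [0, 0, 0, -0.15, 0, -0.2, 0], [0, 0, 0, -0.15, 0, -0.2, 0], [0, 0, 0, -0.15, 0, -0.2, 0], [0, 0, 0, -0.15, 0, -0.2, 0]]}

```text
time: 5.58
tool_pos: [420.8, 189.0, 235.4]
tcp_rot: [179.9, 0.1, -10.8]
ft_force: [-0.3, 0.0, 0.3]
finger_gap: -0.1
grip_force: 0.0
```

>>> drive_effector:
  motion: {"segments":[[0, 0, 0, 0, 0, 0, 0], [0, 0, 0, 0, 0, 0, 0], [0, 0, 0, 0, 0, 0, 0], [0, 0, 0, 0, 0, 0, 0], [0, 0, 0, 0, 0, 0, 0], [0, 0, 0, 0, 0, 0, 0], [0, 0, 0, 0, 0, 0, 0], [0, 0, 0, 0, 0, 0, 0]]}

```text
time: 6.58
tool_pos: [420.6, 189.5, 236.4]
tcp_rot: [-180.0, -0.0, -10.8]
ft_force: [-0.2, 0.5, 0.2]
finger_gap: -0.1
grip_force: 0.0
```

```bash
python3 - <<'E'
from h import *
a=optics.snapshot("side");b=optics.snapshot("top")
y=np.radians(-10.7);A=np.array([np.cos(y),np.sin(y),0]);Bv=np.array([-np.sin(y),np.cos(y),0])
h=np.array([600.,154.5,112])
for th in(0,.6):
  for w in(-54.5,54.5):print(th,w,((proj(a,h-A*105*np.cos(th)+Bv*w+np.array([0,0,105*np.sin(th)]))-[190,160])*3.333).round())
f=lambda i:cv2.resize(i,(400,400),interpolation=cv2.INTER_CUBIC)
cv2.imwrite("pics/d.png",np.hstack([f(a["pixels"][160:280,190:310]),f(b["pixels"][120:240,190:310])]))
rows((0,0,0))
E
```

```text
0 -54.5 [288. 209.]
0 54.5 [177. 258.]
0.6 -54.5 [274. 146.]
0.6 54.5 [160. 194.]
rot None shift [-377.6  264.9  236.4]
```

View pics/d.png

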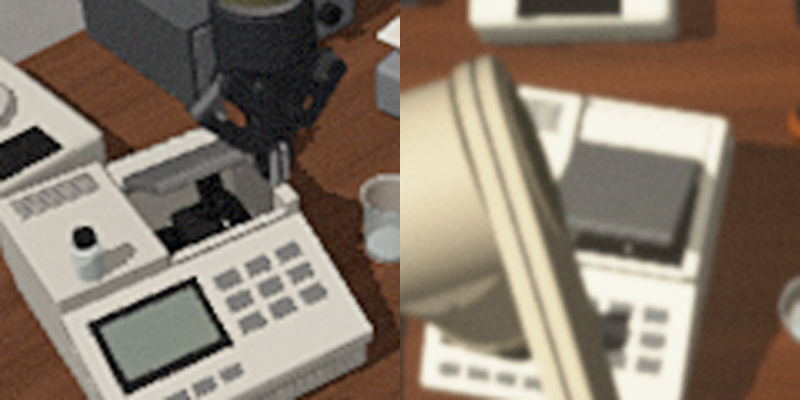

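The hatch has popped ajar: in the side crop its front edge runs from about (135,192) to (240,155). I'll check the angle.

```bash
python3 - <<'E'
from h import *
a=optics.snapshot("side");b=optics.snapshot("top")
y=np.radians(-10.7);A=np.array([np.cos(y),np.sin(y),0]);Bv=np.array([-np.sin(y),np.cos(y),0]);Z=np.array([0,0,1.])
h=np.array([600.,154.5,112])
for th in(.4,.6,.8,1.):
  for w in(-54.5,54.5):
    for t in (0,12):
      p=h+(-A*np.cos(th)+Z*np.sin(th))*105+Bv*w+(A*np.sin(th)+Z*np.cos(th))*t
      print(th,w,t,((proj(a,p)-[190,160])*3.333).round(),((proj(b,p)-[190,120])*3.333).round()+[400,0])
cv2.imwrite("pics/e.png",np.hstack([cv2.resize(s["pixels"][165:225,215:285],None,fx=5.5,fy=6,interpolation=cv2.INTER_CUBIC) for s in(a,)]+[cv2.resize(b["pixels"][150:210,230:290],None,fx=6,fy=6,interpolation=cv2.INTER_CUBIC)]))
E
```

```text
0.4 -54.5 0 [281. 169.] [672. 264.]
0.4 -54.5 12 [278. 156.] [672. 256.]
0.4 54.5 0 [168. 217.] [541. 244.]
0.4 54.5 12 [164. 204.] [539. 235.]
0.6 -54.5 0 [274. 146.] [672. 247.]
0.6 -54.5 12 [270. 133.] [672. 236.]
0.6 54.5 0 [160. 194.] [539. 226.]
0.6 54.5 12 [155. 180.] [538. 215.]
0.8 -54.5 0 [265. 124.] [673. 226.]
0.8 -54.5 12 [260. 111.] [673. 212.]
0.8 54.5 0 [151. 170.] [538. 204.]
0.8 54.5 12 [145. 157.] [538. 191.]
1.0 -54.5 0 [255. 102.] [674. 201.]
1.0 -54.5 12 [249.  90.] [676. 187.]
1.0 54.5 0 [140. 148.] [538. 180.]
1.0 54.5 12 [134. 135.] [539. 165.]
```

View pics/e.png

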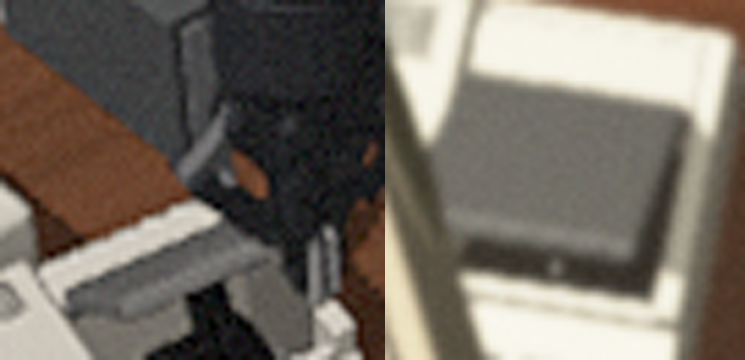

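The front-edge corner pixels match 0.6 rad in both views. Next I'll bring the fingertip in front of the edge, 10 mm below it and 28 mm right of the tongue.

In the tool's units: 75 mm / 600 = 0.125, 70 mm / 600 = 0.1167.

>>> drive_effector:
  motion: {"segments":[[0, 0, 0, 0.025, 0.025, 0.05, 0], [0, 0, 0, 0.0667, 0.0483, 0.1167, 0], [0, 0, 0, 0.1, 0.0483, 0.125, 0], [0, 0, 0, 0.1033, 0.0483, 0.125, 0], [0, 0, 0, 0.1033, 0.0483, 0.125, 0]]}

```text
time: 7.4
tool_pos: [476.1, 149.6, 161.9]
tcp_rot: [-180.0, -0.0, -10.8]
ft_force: [0.0, 0.6, -0.3]
finger_gap: 0.6
grip_force: 0.0
```

```bash
python3 - <<'E'
from h import *
s=r.sense();d=s["tool_pos"]-[600,154.5,0];y=np.radians(-10.7);print("phot",85+d[0]*np.cos(y)+d[1]*np.sin(y),-45.5-d[0]*np.sin(y)+d[1]*np.cos(y),d[2])
E
```

```text
phot -35.87353367769446 -73.33089518076495 161.92610409973264
```

In the tool's units: 72 mm / 600 = 0.12, 63 mm / 600 = 0.105.

>>> drive_effector:
  motion: {"segments":[[0, 0, 0, 0.02, 0, 0, 0], [0, 0, 0, 0.0383, 0, 0, 0], [0, 0, 0, 0.0517, 0, -0.0133, 0], [0, 0, 0, 0.0633, 0, -0.0267, 0], [0, 0, 0, 0.075, 0, -0.0367, 0], [0, 0, 0, 0.09, 0, -0.0483, 0], [0, 0, 0, 0.105, 0, -0.0583, 0], [0, 0, 0, 0.12, 0, -0.065, 0]]}

```text
time: 8.4
tool_pos: [547.6, 135.6, 200.8]
tcp_rot: [180.0, -0.0, -10.8]
ft_force: [-0.6, -0.2, 0.0]
finger_gap: -0.0
grip_force: 0.4
```

```bash
python3 - <<'E'
from h import *
s=r.sense();d=s["tool_pos"]-[600,154.5,0];y=np.radians(-10.7);print("phot",85+d[0]*np.cos(y)+d[1]*np.sin(y),-45.5-d[0]*np.sin(y)+d[1]*np.cos(y),d[2])
a=optics.snapshot("side");b=optics.snapshot("top")
f=lambda i:cv2.resize(i,(400,400),interpolation=cv2.INTER_CUBIC)
cv2.imwrite("pics/f.png",np.hstack([f(a["pixels"][160:260,205:305]),f(b["pixels"][120:220,205:305])]))
E
```

```text
phot 37.06168797029983 -73.78284366007551 200.7664712369629
```

View pics/f.png

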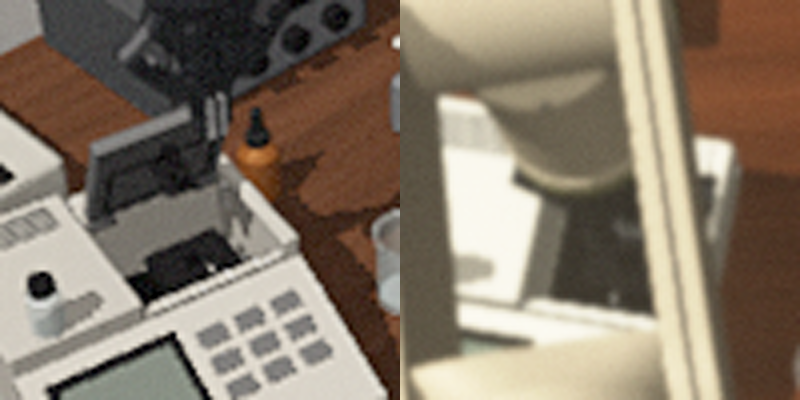

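The finger, at side crop (215,115), is holding the hatch at about 1.2 rad behind its edge. I'll push it over and then withdraw.

In the tool's units: 65 mm / 600 = 0.1083, 60 mm / 600 = 0.1.

>>> drive_effector:
  motion: {"segments":[[0, 0, 0, 0.0167, 0, -0.005, 0], [0, 0, 0, 0.0333, 0, -0.0083, 0], [0, 0, 0, 0.05, 0, -0.01, 0], [0, 0, 0, 0.0633, 0, -0.01, 0], [0, 0, 0, 0.0767, 0, -0.01, 0], [0, 0, 0, 0.0883, 0, -0.0083, 0], [0, 0, 0, 0.1, 0, -0.0067, 0], [0, 0, 0, 0.1083, 0, -0.005, 0]]}

```text
time: 9.5
tool_pos: [611.0, 123.6, 203.2]
tcp_rot: [180.0, 0.0, -10.8]
ft_force: [0.6, -0.2, 0.6]
finger_gap: 0.1
grip_force: 0.0
```

>>> drive_effector:
  motion: {"segments":[[0, 0, 0, 0.0033, 0, 0, 0], [0, 0, 0, 0.0033, 0, 0, 0], [0, 0, 0, -0.025, 0, 0, 0], [0, 0, 0, -0.0833, 0, -0.0417, 0], [0, 0, 0, -0.15, 0, -0.1, 0], [0, 0, 0, -0.2333, 0, -0.1333, 0], [0, 0, 0, -0.3, 0.1, -0.15, 0], [0, 0, 0, -0.3333, 0.2, -0.15, 0]]}

```text
time: 10.5
tool_pos: [396.0, 52.5, 294.4]
tcp_rot: [-180.0, -0.2, -10.6]
ft_force: [0.4, -1.7, 0.5]
finger_gap: -0.2
grip_force: 0.0
```

>>> drive_effector:
  motion: {"segments":[[0, 0, 0, -0.05, 0.1, 0, 0], [0, 0, 0, -0.05, 0.2, 0, 0], [0, 0, 0, -0.05, 0.25, 0, 0], [0, 0, 0, -0.05, 0.25, 0, 0], [0, 0, 0, -0.05, 0.25, 0, 0], [0, 0, 0, -0.05, 0.25, 0, 0], [0, 0, 0, -0.05, 0.25, 0, 0], [0, 0, 0, -0.05, 0.25, 0, 0]]}

```text
time: 11.5
tool_pos: [339.8, -88.8, 293.1]
tcp_rot: [-180.0, 0.0, -10.7]
ft_force: [-0.5, -0.4, 0.7]
finger_gap: -0.2
grip_force: 0.0
```

```bash
python3 - <<'E'
from h import *
a=optics.snapshot("side");b=optics.snapshot("top")
cv2.imwrite("pics/g.png",np.hstack([cv2.resize(a["pixels"][130:330,175:375],(400,400),interpolation=cv2.INTER_CUBIC),cv2.resize(b["pixels"][100:300,160:360],(400,400),interpolation=cv2.INTER_CUBIC)]))
E
```

```text
(no output)
```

View pics/g.png

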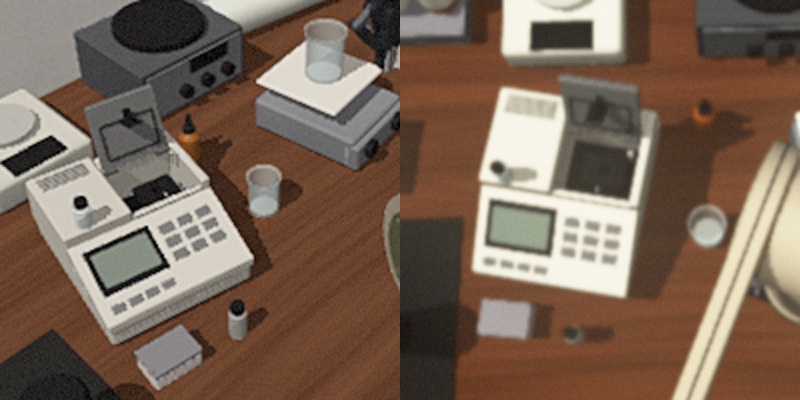

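The hatch is leaning back on its stop, at side crop (128,120) and top crop (600,103). The vials, beakers and box are where they started, and the hand is clear.

```bash
python3 -c "
from bench import workorder; print(workorder.hand_in())"
```

```text
the job is handed in; nothing more can be done
None
```

The photometer's hatch was pressed in once, popped up and stayed ajar, then was pushed over until it leaned back on its stop; the hand is clear, nothing else in view looks moved, and the job is handed in (no verdict was returned).

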